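# Set and lock the recessed regulator of an airbrush compressor

### The arm

A 7-joint arm with a two-finger parallel gripper is mounted at the origin on the work surface. World frame = base frame: x ahead of the robot, y to its left, z up, the work surface at z = 0. Lengths are in m, angles in degrees, forces in N, time in s.
With the tool pointing down it reaches from about 0.4 to 0.9 m from the base axis. Payload 5.5 kg.
Tool frame: the origin (TCP) lies between the finger pads; the fingertips stand arm.nose_length ahead of it and the grasp point (between the pads) lies 11 mm behind it (arm.nose_length is the distance from the TCP to the fingertips, in m); x points along the fingers, y is the direction in which the jaws open and shut, and the axes are right-handed (so a half turn about x gives the same grasp; the last joint's range is limited). The gripper opens to 85 mm and grips with 20 to 120 N. Pads are 22 mm wide; open, the fingers measure 114 mm over their backs; the gripper's body (76 mm by 85 mm) begins 54 mm behind the grasp point. The pads swing forward as they close: fully open they stand 13 mm farther back than shut.
Start: joints at [-55.222, 28.699, -24.465, 88.831, 12.651, 65.22, -12.049], TCP at [0.219, 0.612, 0.239] pointing down, gripper open.
Joint ranges: [-164.97, 164.97], [-17.58, 116.51], [-87.97, 89.64], [11.32, 138.91], [-80.73, 260.73], [10.89, 115.49], [-147.41, 147.41]. Speed limits (degrees/s): [147.25, 147.25, 180, 180, 180, 180, 180].

### API

Orientations are given as a 3x3 rotation matrix whose columns are the frame's x, y, z axes.
In Python, from cell import arm gives the robot as it stands. The module is installed in compiled form; this text tells all that it offers.
- The arm moves only by the tool arm_command, never from a script. Its argument "commands" is a list of rows, each a list of 7 numbers: the turn, a rotation vector about the tool's x, y, z in degrees, then the shift along the tool's x, y, z in cm, then the opening in per cent of the stroke, from 0 (shut) to 100 (fully open). In form: [[ax, ay, az, tx, ty, tz, claw], ...]. A call has 1 to 20 rows; each row is the pose to reach, as a shift and turn from the pose measured when the call began, along the tool's axes at that moment; what a row does not reach only later rows make up. A row lasts 1/8 s, in which the tool goes at most 62.5 mm and 10.7 degrees, less where a joint would pass 70% of its speed; a pose out of reach is approached as far as the arm can. A call with a gripper value outside its range is refused whole. The fingers move at their own pace and stop on an object; "force" is the grip in N (left out, the last holds). Time passes only in rows, so rows that repeat a pose let the fingers close. It gives the time, the measured TCP pose, the force and the opening at its end, in the units of the state.
- arm.get_state(): the state, without advancing time (a new reading comes with each control period).
- arm.camera(name): name is "scene" or "side" or "wrist"; returns a dict with "img" (480x640x3 uint8, blue, green, red), "z_map" (480x640 float32, m along the optical axis (not along the pixel's ray), 0 where there is no reading), "camera_matrix" (3x3 intrinsics, pixels), "rvec" (rotation vector, rad) and "tvec" (3), from world to camera coordinates, as OpenCV has them. Camera axes: x right, y down, z forward; pixel columns grow to the right and rows downward; lengths in m; the calibration is good to about 2 mm. A picture is of the moment at which its call begins.
- arm.close_job(): hands the job in, once; it reports no verdict.
The state is a dict: "clock": time; "joint_positions": joint angles; "joint_vel": joint speeds; "effort": joint torques, N m; "eef_pos": TCP position; "tcp_rot": TCP orientation; "contact_force": force on the tool from outside, world axes, zero at the start; "ft_torque": the same for the moment, N m; "gripper_width": finger opening in m.
Only numpy, scipy, OpenCV 4.12 (cv2) and the standard library are available. Lean on these libraries where they do the work, as an engineer would, in place of code of your own. Each camera call takes 0.05 s, during which the arm holds its last target.

### The job

Set the airbrush compressor's working pressure: the blue regulator knob down in its well has been left pulled up, so turn it clockwise until the gauge needle stands in the green band, then work it down into its locking teeth until it is fully home, and let go. Feel for the teeth and never force them, do not lean on the compressor's housing, and leave the things on and around it where they are.

Things in the scene. Friction and masses are not known exactly. Their poses are not given: they have to be found in the camera images.
- housing: Compressor case, 200 mm (its x) by 320 mm (its y), flat dark deck 200 mm above its origin, which lies under the centre of the case on the bench. It stands firm and does not move. The gauge on the deck is 74 mm across and stands 15 mm above it; a rocker switch stands 7 mm above it. Front (-x) faces the robot.
- well_rim (a point): Centre of the mouth of the round well in the deck, at deck height, on the knob's axis. The well is 76 mm in diameter with upright walls and 52 mm deep; fingers must be partly closed to go in beside the knob.
- knob: Blue regulator knob on the well's upright axis. Origin: centre of the underside of its round skirt (58 mm diameter, 6 mm thick). On the skirt stands the grip: a straight bar 46 mm long (knob's x), 12 mm thick (its y), 26 mm high, white pointer line on its +x half; z up. Clockwise from above raises the pressure. Bar top: about 5 mm below the well's rim when pulled up, 12 mm when home.
- knob_grip (a point): Point on the knob's axis 28 mm above the knob's origin, 4 mm below the top of the grip bar (22 mm above the skirt): a good height for the middle of the finger pads. It moves up and down with the knob. The knob turns stiffly (0.05 to 0.08 N m, heavier as the pressure rises), takes about 2.5 N to slide on its stem, and stays at the angle and height it is left at.
- socket: Fixed ring of 12 teeth (one per 30 degrees) on the well's floor under the skirt. Three dogs under the knob drop between them only when over gaps (play 0.03 rad either way), else they land on the teeth 3 to 4 mm above home and the knob must be turned a little, lightly pressed, until they drop in. Where dogs stand relative to the bar varies and cannot be seen. Dogs and teeth take up to 30 N.
- lift (a joint): Height of the knob above fully home, in m: 0 is fully home and locked, 0.007 fully pulled up; from 0.004 up the dogs are clear of the teeth and the knob turns; once they are in it no longer turns.
- needle (a joint): Angle of the red gauge needle in rad, clockwise seen from above, 0 at the dial's zero; it turns exactly as far as the knob turns.
- band (a joint): Angle of the middle of the green band on the gauge, in rad, measured like the needle; the band reaches 0.36 rad to either side.
- needle_tip (a point): Point on the red needle 24 mm from the dial's centre.
- band_mid (a point): Middle of the green band, 24 mm from the dial's centre. The white dial, 65 mm in diameter, faces up.
- tape_roll: Roll of masking tape lying on the deck, 60 mm across, 18 mm high; a bystander.
- paint_pot: Small paint pot on the deck, 28 mm across, 30 mm high; a bystander.
- model_tray: Foam tray with a model aeroplane on the cutting mat, 160 by 110 mm; a bystander.
- tweezers: Steel tweezers on the cutting mat; a bystander.
- paint_jar: Paint jar with a red cap on the bench, 55 mm high; a bystander.
- thinner_bottle: Clear bottle on the bench, 100 mm high; a bystander.
- flat_brush: Brush lying on the bench, 170 mm long; a bystander.

How it is judged (in metres and radians):
On the way, in this order (a step that is already met when the one before it is completed fails the run):
1. the needle stands in the green band, with the knob still up (distance between needle_tip and band_mid below 0.0086 m and value of joint lift above 0.0025 m), for 0.1 s.
2. the knob is down in its teeth, fully home (value of joint lift below 0.0015 m), for 0.2 s.
At the end, for the whole second after the job is handed in: The knob is locked fully home (within 1.5 mm), the needle tip is in the green band (within 8.8 mm of its middle at 24 mm radius, about 0.36 rad), the knob is at rest and released (value of joint lift below 0.0015 m and distance between needle_tip and band_mid below 0.0088 m and linear speed of knob below 0.01 m/s and contact force between the fingers and knob below 0.1 N); the robot touches nothing.
It fails at once if the locking dogs or teeth are forced: more than 30 N between knob and socket (contact force between knob and socket above 30 N).
It fails at once if the robot leans on the compressor's housing with more than 20 N (contact force between any of the fingers, the arm and housing above 20 N).
It fails at once if a thing on or around the compressor is pushed more than 15 mm from its place (distance of any of tape_roll, paint_pot, model_tray, tweezers, paint_jar, thinner_bottle, flat_brush from where it was at the start of the episode above 0.015 m).
It also fails if it takes over 64 s, if anything falls off the work surface, if the arm or the gripper's body presses on something with over 40 N, if the wrist force passes 120 N, or if a joint passes its speed limit or range.

## Working session

There is one attempt and no reset: what is moved stays moved. The work goes in short steps, Python scripts to look and compute and a tool call to move; the robot and the scene stay as the last step left them, time stands still between calls to the robot, and variables do not carry over. Pictures are saved under pics/ and viewed, and the job is handed in when it is done.

Besides the shell and the picture viewer there is one more tool, called after "Emit:" as name(argument=value, ...), one argument or row to a line, values as JSON. arm_command: Moves the arm, as the interface text tells. Its arguments: {"type":"object","properties":{"commands":{"type":"array"},"force":{"type":"number"}},"required":["commands"]}

```bash
mkdir -p pics
cat > h.py <<'E'
import numpy as np, cv2
from cell import arm
def shot(n,f):
    c=arm.camera(n); cv2.imwrite('pics/'+f,c['img']); np.savez(''+f[:-4]+'.npz',**{k:np.array(v) for k,v in c.items()}); return c
def load(f):
    return dict(np.load(''+f+'.npz'))
def ray(c,u,v,z):
    R=cv2.Rodrigues(np.array(c['rvec'],float))[0]; t=np.array(c['tvec'],float).ravel()
    o=-R.T@t; d=R.T@np.linalg.inv(c['camera_matrix'])@np.array([u,v,1.]); return o+d*(z-o[2])/d[2]
def dep(c,u,v):
    R=cv2.Rodrigues(np.array(c['rvec'],float))[0]; t=np.array(c['tvec'],float).ravel()
    z=c['z_map'][int(v),int(u)]; return R.T@(np.linalg.inv(c['camera_matrix'])@np.array([u,v,1.])*z-t)
def proj(c,p):
    return cv2.projectPoints(np.array(p,float).reshape(-1,1,3),np.array(c['rvec'],float),np.array(c['tvec'],float),c['camera_matrix'],None)[0].reshape(-1,2)
E
python3 - <<'E'
from h import *
np.set_printoptions(precision=4,suppress=True)
for n in ['scene','side','wrist']:
    c=shot(n,n+'0.png'); R=cv2.Rodrigues(np.array(c['rvec'],float))[0]; print(n,-R.T@np.array(c['tvec']).ravel(),R[2],c['camera_matrix'][0,0])
print(arm.get_state(),arm.nose_length)
E
```

```text
scene [ 1.3756 -0.5289  0.9942] [-0.6554  0.3997 -0.6409] 523.7213818232453
side [ 0.3921 -1.1194  0.7866] [ 0.0993  0.8721 -0.4791] 449.5261516480564
wrist [0.1569 0.6332 0.3726] [ 0.2455 -0.0893 -0.9653] 330.7361527918309
{'clock': 0.15, 'joint_positions': array([-55.2198,  28.7435, -24.4545,  88.8752,  12.6517,  65.22  ,
       -12.0485]), 'joint_vel': array([-0.0274, -0.1482, -0.1129, -0.3092, -0.0171,  0.1409,  0.077 ]), 'effort': array([ -0.0066, -57.0042,  -5.8259, -28.1279,   0.0106,   0.0079,
        -0.    ]), 'eef_pos': array([0.219 , 0.6115, 0.2385]), 'tcp_rot': array([[-0.0006,  0.3371,  0.9415],
       [-0.0014,  0.9415, -0.3371],
       [-1.    , -0.0015, -0.    ]]), 'contact_force': array([ 0.9162, -0.1886,  0.9258]), 'ft_torque': array([-0.0065, -0.0352, -0.0138]), 'gripper_width': 0.08514527130807566} 0.008
```

View pics/scene0.png

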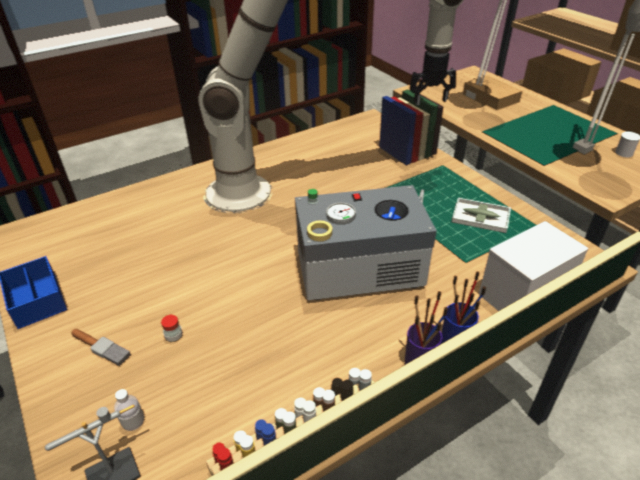

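View pics/side0.png

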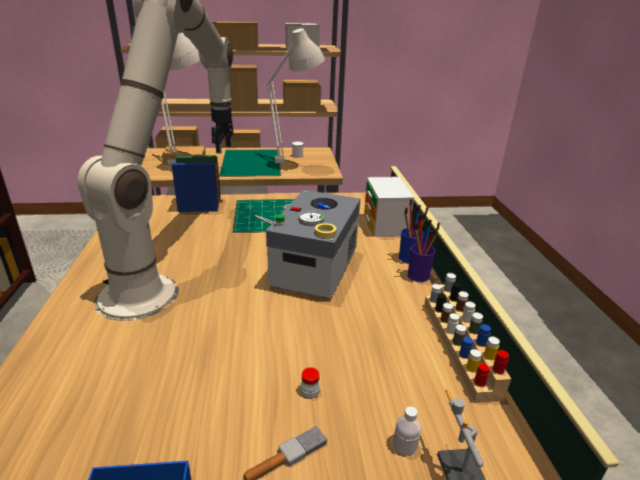

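View pics/wrist0.png

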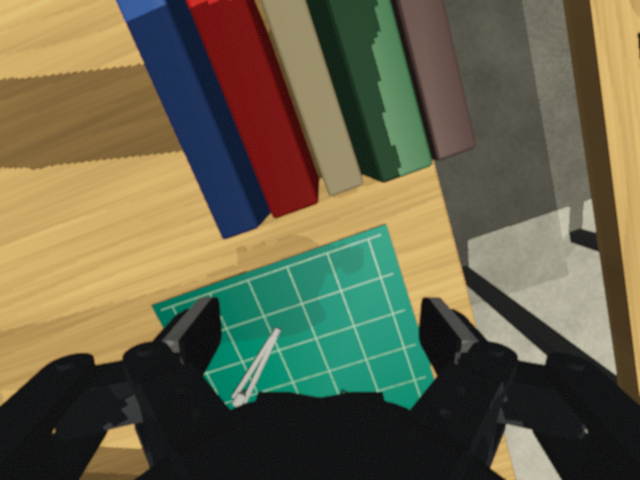

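The scene view shows the compressor with its deck spanning about (297,195) to (432,240). The gauge is at (341,213), the well with the blue knob at (391,210), and the tape at (320,229). Next I'll zoom in and measure.

Run:
```python
from h import *
np.set_printoptions(precision=4,suppress=True)
c=load('scene0'); s=load('side0')
for u,v in [(391,210),(341,213),(320,229),(297,198),(422,188),(432,235),(303,240),(313,194),(357,196)]:
    print(u,v,ray(c,u,v,.2),dep(c,u,v))
for u,v in [(324,203),(311,217)]: print('side',ray(s,u,v,.2),dep(s,u,v))
a=cv2.resize(c['img'][180:250,285:445],None,fx=5,fy=5,interpolation=cv2.INTER_CUBIC)
cv2.imwrite('pics/z0.png',a)
```

```text
391 210 [0.5618 0.1829 0.2   ] [0.5593 0.1851 0.1976]
341 213 [0.5023 0.0703 0.2   ] [0.5147 0.0618 0.2112]
320 229 [ 0.5278 -0.0084  0.2   ] [ 0.5292 -0.0093  0.2013]
297 198 [0.3843 0.0108 0.2   ] [0.3889 0.0083 0.2037]
422 188 [0.5297 0.3129 0.2   ] [0.3264 0.5152 0.0092]
432 235 [0.6943 0.2021 0.2   ] [0.6842 0.2129 0.1882]
303 240 [ 0.5409 -0.0644  0.2   ] [ 0.5331 -0.06    0.1925]
313 194 [0.392  0.0554 0.2   ] [0.4297 0.0331 0.2304]
357 196 [0.4639 0.147  0.2   ] [0.4744 0.1392 0.2092]
side [0.5659 0.188  0.2   ] [0.5703 0.2211 0.1852]
side [0.5149 0.0876 0.2   ] [0.5118 0.0567 0.215 ]
```

View pics/z0.png

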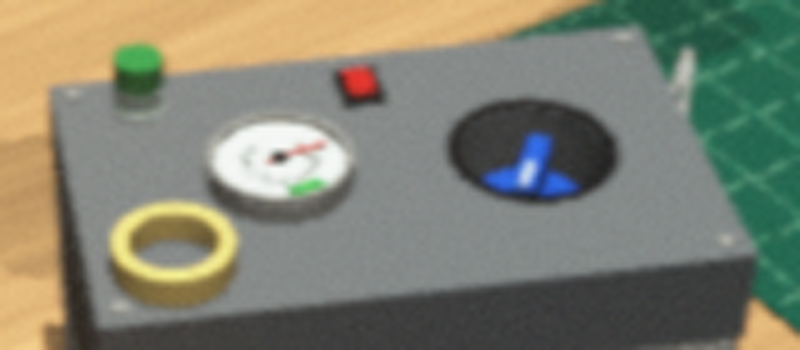

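Emit:
arm_command(
  commands=[
    [0, 0, 0, -6, 0, 0, 100],
    [0, 0, 0, -12, 0, 0, 100],
    [0, 0, 0, -18, -3, 4, 100],
    [0, 0, 0, -18, -6, 8.5, 100],
    [0, 0, 0, -18, -9, 13, 100],
    [0, 0, 0, -18, -12, 17, 100],
    [0, 0, 0, -18, -15, 21, 100],
    [0, 0, 0, -18, -18, 25.5, 100],
    [0, 0, 0, -18, -21, 30, 100],
    [0, 0, 0, -18, -24, 34, 100],
    [0, 0, 0, -18, -27, 38.5, 100],
    [0, 0, 0, -18, -31, 44, 100],
    [0, 0, 0, -18, -31, 44, 100],
    [0, 0, 0, -18, -31, 44, 100],
  ],
)

```text
clock: 1.9
eef_pos: [0.5287, 0.1713, 0.4185]
tcp_rot: [[-0.002, 0.338, 0.941], [-0.001, 0.941, -0.338], [-1.0, -0.002, -0.001]]
contact_force: [-1.7, 1.6, 0.2]
gripper_width: 0.0856
```

Run:
```python
from h import *
np.set_printoptions(precision=4,suppress=True)
c=shot('wrist','w1.png')
s=arm.get_state();print(s['clock'],s['eef_pos'],s['tcp_rot'],s['joint_positions'],s['contact_force'])
```

```text
1.95 [0.5282 0.1726 0.4187] [[-0.0015  0.336   0.9419]
 [-0.0008  0.9419 -0.336 ]
 [-1.     -0.0012 -0.0011]] [-13.8372  10.6069  -8.3282  88.4804   1.5565  81.121   48.0995] [-0.3685  0.7351 -0.623 ]
```

View pics/w1.png

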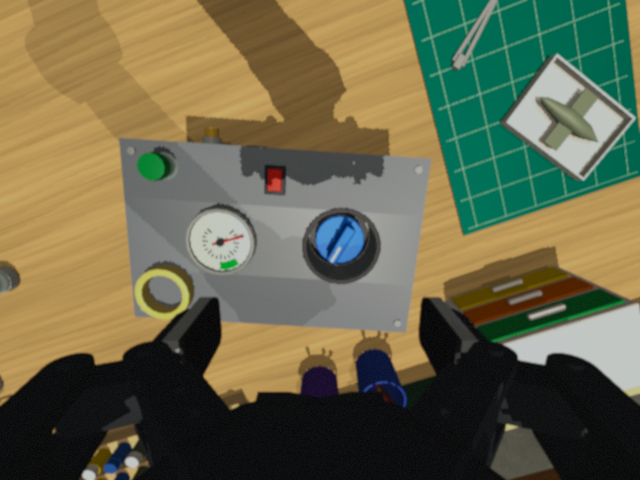

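Run:
```python
from h import *
c=load('w1')
a=cv2.resize(c['img'][195:295,175:390],None,fx=3.7,fy=3.7,interpolation=cv2.INTER_CUBIC)
cv2.imwrite('pics/z1.png',a)
```

```text
(no output)
```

View pics/z1.png

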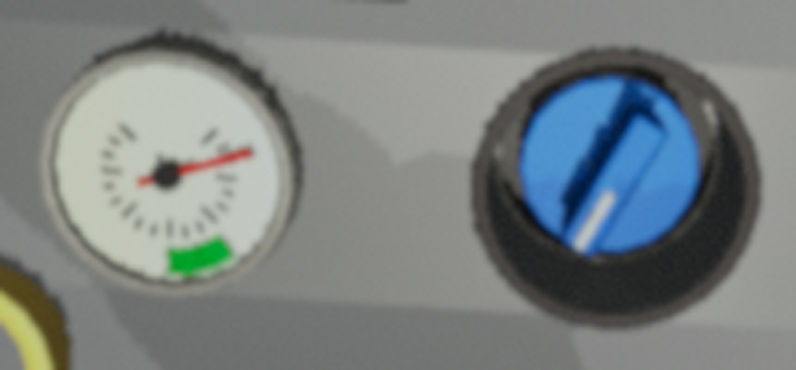

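Run:
```python
from h import *
np.set_printoptions(precision=4,suppress=True)
c=load('w1'); im=c['img']; hsv=cv2.cvtColor(im,cv2.COLOR_BGR2HSV)
H,S,V=cv2.split(hsv)
def comp(m,x0,x1,y0,y1):
    z=np.zeros_like(m,bool); z[y0:y1,x0:x1]=m[y0:y1,x0:x1]; 
    n,l,st,ce=cv2.connectedComponentsWithStats(z.astype(np.uint8)); i=1+np.argmax(st[1:,4]); return l==i,ce[i]
zd=.213
g,gc=comp((H>45)&(H<80)&(S>120),185,260,205,280); print('green',gc,g.sum())
r,rc=comp(((H<8)|(H>172))&(S>90),185,260,205,280); print('red',rc,r.sum())
P=lambda m,z:np.array([ray(c,x,y,z) for y,x in zip(*np.nonzero(m))])
gp=P(g,zd);rp=P(r,zd)
w,wc=comp((S<70)&(V>150),180,262,200,280)
k=cv2.minEnclosingCircle(np.argwhere(w)[:,::-1].astype(np.float32)); print('dial',k)
hub=ray(c,*k[0],zd); print(hub, 'gaugedep',dep(c,*k[0]), dep(c,215,262))
hub2=ray(c,175+167/3.7,195+175/3.7,zd);print('hub2',hub2)
for hb in(hub,hub2):
    d=gp.mean(0)-hb; e=rp[np.argmax(np.hypot(*(rp-hb)[:,:2].T))]-hb
    ag=np.degrees(np.arctan2(d[1],d[0])); an=np.degrees(np.arctan2(e[1],e[0])); print(np.hypot(*d[:2]),np.hypot(*e[:2]),ag,an,'cw turn',(an-ag)%360)
vv,_,_=None,None,None
[vx,vy,x0,y0]=cv2.fitLine(rp[:,:2].astype(np.float32),cv2.DIST_L2,0,.01,.01).ravel();print('needle line',np.degrees(np.arctan2(vy,vx)))
# deck depth & well
print('deck',dep(c,290,290),dep(c,390,240), 'skirt',dep(c,325,235),'top',dep(c,347,238))
b,_=comp((H>95)&(H<120)&(S>120),300,385,200,290)
kb=cv2.minEnclosingCircle(np.argwhere(b)[:,::-1].astype(np.float32)); print(kb, ray(c,*kb[0],.175))
wt,wtc=comp((S<90)&(V>170),320,350,235,275); wp=P(wt,.195); print('white',wtc,wt.sum(),wp.mean(0))
[vx,vy,x0,y0]=cv2.fitLine(wp[:,:2].astype(np.float32),cv2.DIST_L2,0,.01,.01).ravel();print('bar line',np.degrees(np.arctan2(vy,vx)))
# bar top by depth
zz=c['z_map']; pts=np.array([[*dep(c,u,v),u,v] for v in range(200,290) for u in range(300,385) if zz[v,u]>0])
t=pts[(pts[:,2]>.186)&(np.hypot(pts[:,0]-.565,pts[:,1]-.185)<.03)]; print(len(t),t[:,:3].mean(0),t[:,:3].max(0),t[:,:3].min(0))
if len(t)>10:
  q=cv2.minAreaRect((t[:,:2]*1000).astype(np.float32));print(q)
```

```text
green [228.3723 264.2872] 94
red [232.1395 238.3721] 43
dial ((221.54017639160156, 239.5267791748047), 31.99169921875)
[0.5101 0.0668 0.213 ] gaugedep [0.5101 0.0668 0.213 ] [0.5309 0.0491 0.211 ]
hub2 [0.5124 0.0642 0.213 ]
0.028015775290329788 0.0222209510114848 -8.969803029834738 80.17374464659346 cw turn 89.1435476764282
0.02546819520270688 0.024588035210344212 -3.8782087157093046 86.4348598390967 cw turn 90.31306855480601
needle line 84.956604
deck [0.593  0.1112 0.1993] [0.575  0.236  0.1993] skirt [0.5526 0.1686 0.1673] top [0.5582 0.1922 0.1941]
((339.17950439453125, 239.62326049804688), 25.396282196044922) [0.5618 0.1829 0.175 ]
white [335.3492 253.9683] 63 [0.5711 0.174  0.195 ]
bar line -49.639664
451 [0.5629 0.1828 0.1936] [0.5812 0.2024 0.1961] [0.5453 0.1627 0.1861]
((563.9263916015625, 182.5043182373047), (12.221299171447754, 45.83376693725586), 40.422447204589844)
```

The wrist view shows these points:

| Item | Pixel or position | Note |
|---|---|---|
| Gauge | (221,240) | needle points right |
| Green band | (228,264) | about 88° clockwise of the needle |
| Knob bar centre | (0.564, 0.1825) m | bar direction −49.6° |

I'll use the jaw orientation that leaves the last joint room to turn, and take another look from there.

Emit:
arm_command(
  commands=[
    [-10, 0, 0, 0, 0.2, 0.3, 33],
    [-20, 0, 0, 0, 0.4, 0.6, 33],
    [-30, 0, 0, 1, 0.6, 0.9, 33],
    [-40, 0, 0, 2, 0.8, 1.2, 33],
    [-50, 0, 0, 3, 1, 1.5, 33],
    [-60, 0, 0, 4, 1.2, 1.8, 33],
    [-70, 0, 0, 5, 1.4, 2.1, 33],
    [-80, 0, 0, 6, 1.6, 2.4, 33],
    [-90, 0, 0, 7, 1.8, 2.7, 33],
    [-100, 0, 0, 8, 2, 3, 33],
    [-110, 0, 0, 9, 2.1, 3, 33],
    [-120, 0, 0, 10, 2.1, 3, 33],
    [-130, 0, 0, 11, 2.1, 3, 33],
    [-140, 0, 0, 12, 2.1, 3, 33],
    [-150, 0, 0, 12, 2.1, 3, 33],
    [-150, 0, 0, 12, 2.1, 3, 33],
    [-150, 0, 0, 12, 2.1, 3, 33],
  ],
)

```text
clock: 4.08
eef_pos: [0.5357, 0.2327, 0.2578]
tcp_rot: [[0.027, -0.809, -0.587], [-0.046, -0.587, 0.808], [-0.999, 0.006, -0.053]]
contact_force: [-1.3, -0.2, 1.3]
gripper_width: 0.028
```

Run:
```python
from h import *
np.set_printoptions(precision=4,suppress=True)
c=shot('wrist','w2.png')
s=arm.get_state();print(s['clock'],s['eef_pos'],s['tcp_rot'],s['joint_positions'],s['contact_force'],s['gripper_width'])
```

```text
4.125 [0.5371 0.232  0.2589] [[ 0.0283 -0.811  -0.5843]
 [-0.0464 -0.585   0.8097]
 [-0.9985  0.0042 -0.0542]] [ 25.6456  50.8117 -87.9649  96.6843  53.6245  86.0848 147.3286] [ 0.0334 -0.06    0.411 ] 0.027811442649738546
```

View pics/w2.png

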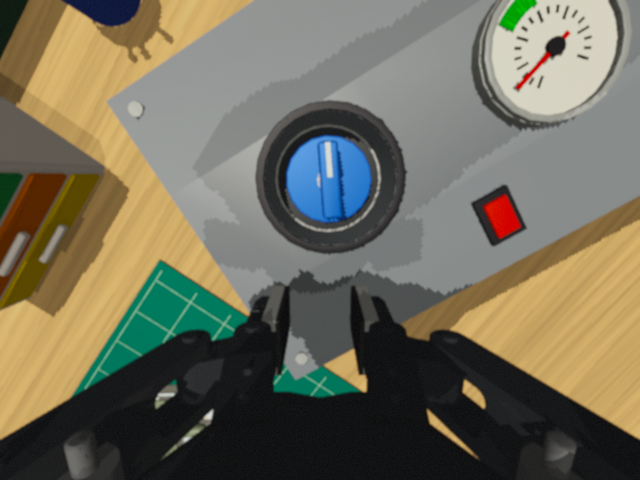

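I misjudged the last joint's sign and it ran into its limit, with no contact. I'll undo that turn and approach from the unflipped side instead.

```bash
cat >> h.py <<'E'
from scipy.spatial.transform import Rotation as Ro
def want(p,yaw):
    s=arm.get_state(); R=np.array(s['tcp_rot']); a=np.radians(yaw)
    y=np.array([np.cos(a),np.sin(a),0]); x=np.array([0,0,-1.]); T=np.column_stack([x,y,np.cross(x,y)])
    return np.degrees(Ro.from_matrix(R.T@T).as_rotvec()), R.T@(np.array(p)-s['eef_pos'])*100
E
python3 - <<'E'
from h import *
np.set_printoptions(precision=4,suppress=True)
print(want([.55,.19,.36],125.8),want([.55,.19,.36],170))
E
```

```text
(array([89.9852, -2.6281,  2.2494]), array([-9.8683,  1.4535, -4.7067])) (array([45.7978, -3.0343,  1.013 ]), array([-9.8683,  1.4535, -4.7067]))
```

Emit:
arm_command(
  commands=[
    [5, 0, 0, -3, 0.2, -0.6, 33],
    [10, -1, 0, -6, 0.4, -1.2, 33],
    [20, -1.5, 0.2, -9, 0.7, -2, 33],
    [30, -2.5, 0.5, -10, 1, -3, 33],
    [40, -3, 0.9, -10, 1.3, -4, 33],
    [50, -3, 1.1, -10, 1.5, -4.7, 33],
    [60, -3, 1.4, -10, 1.5, -4.7, 33],
    [70, -2.9, 1.7, -10, 1.5, -4.7, 33],
    [80, -2.7, 2, -10, 1.5, -4.7, 33],
    [90, -2.6, 2.2, -10, 1.5, -4.7, 33],
    [90, -2.6, 2.2, -10, 1.5, -4.7, 33],
    [90, -2.6, 2.2, -10, 1.5, -4.7, 33],
  ],
)

```text
clock: 5.62
eef_pos: [0.5496, 0.1903, 0.3621]
tcp_rot: [[0.002, -0.588, 0.809], [-0.001, 0.809, 0.588], [-1.0, -0.002, 0.001]]
contact_force: [-0.0, 0.9, -0.0]
gripper_width: 0.0282
```

Run:
```python
from h import *
np.set_printoptions(precision=4,suppress=True)
s=arm.get_state();print(s['clock'],s['eef_pos'],s['tcp_rot'],s['joint_positions'])
print(want([.564,.1825,.30],40.4))
```

```text
5.625 [0.5496 0.1903 0.3621] [[ 0.002  -0.5878  0.809 ]
 [-0.0006  0.809   0.5878]
 [-1.     -0.0017  0.0013]] [ 29.2288  31.0575 -73.9871  89.0974  30.1121  82.5437  79.4848]
(array([85.6019,  0.1321,  0.0216]), array([ 6.2153, -1.4715,  0.701 ]))
```

Emit:
arm_command(
  commands=[
    [10, 0, 0, 0, -0.3, 0.1, 33],
    [20, 0, 0, 0, -0.6, 0.2, 33],
    [30, 0, 0, 1, -0.9, 0.3, 33],
    [40, 0, 0, 2, -1.2, 0.5, 33],
    [50, 0, 0, 3, -1.5, 0.7, 33],
    [60, 0, 0, 4, -1.5, 0.7, 33],
    [70, 0, 0, 5, -1.5, 0.7, 33],
    [80, 0, 0, 6, -1.5, 0.7, 33],
    [85.5, 0, 0, 6.2, -1.5, 0.7, 33],
    [85.5, 0, 0, 6.2, -1.5, 0.7, 33],
    [85.5, 0, 0, 6.2, -1.5, 0.7, 33],
  ],
)

```text
clock: 7.0
eef_pos: [0.5642, 0.1826, 0.3003]
tcp_rot: [[0.002, 0.758, 0.652], [-0.0, 0.652, -0.758], [-1.0, 0.001, 0.001]]
contact_force: [0.8, 0.7, -0.4]
gripper_width: 0.0282
```

Run:
```python
from h import *
np.set_printoptions(precision=4,suppress=True)
c=shot('wrist','w3.png')
s=arm.get_state();print(s['clock'],s['eef_pos'],s['tcp_rot'],s['joint_positions'],s['contact_force'],s['gripper_width'])
R=cv2.Rodrigues(np.array(c['rvec'],float))[0]; print(-R.T@np.array(c['tvec']).ravel())
```

```text
7.05 [0.5642 0.1825 0.3003] [[ 0.0022  0.7588  0.6514]
 [-0.0002  0.6514 -0.7588]
 [-1.      0.0015  0.0015]] [ 18.1448  25.8066 -52.1322  92.7884  21.2848  71.8077   2.7085] [0.03   0.0665 0.0583] 0.028250007632471996
[0.521  0.232  0.4344]
```

View pics/w3.png

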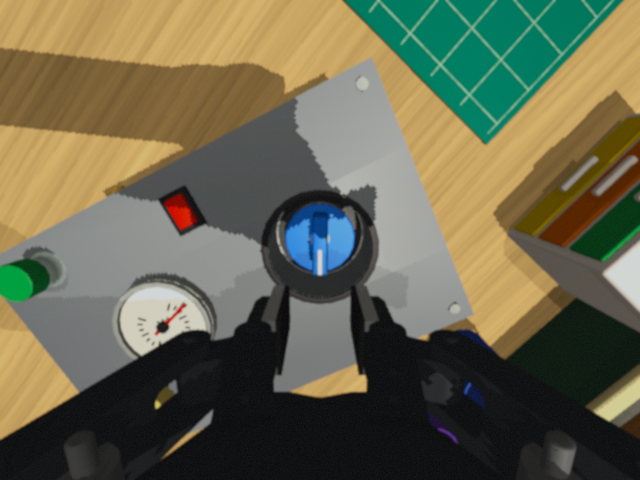

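Run:
```python
from h import *
np.set_printoptions(precision=4,suppress=True)
for f in ['w1','w2','w3']:
    c=load(f); zz=c['z_map']; R=cv2.Rodrigues(c['rvec'])[0]; t=c['tvec'].ravel()
    v,u=np.mgrid[0:480,0:640]; K=np.linalg.inv(c['camera_matrix'])
    P=(np.stack([u,v,np.ones_like(u)],-1)@K.T*zz[...,None]-t)@R
    r=np.hypot(P[...,0]-.564,P[...,1]-.1825)
    m=(zz>0)&(r<.032)&(P[...,2]>.186)&(P[...,2]<.199)
    q=cv2.minAreaRect((P[m][:,:2]*1000).astype(np.float32)); print(f,m.sum(),q,P[m][:,2].max(),np.median(P[m][:,2]))
    # deck points inner boundary -> fit circle
    d=(zz>0)&(abs(P[...,2]-np.median(P[(r>.042)&(r<.06)&(abs(P[...,2]-.2)<.004)][:,2]))<.002)&(r<.06)
    D=P[d]; th=np.arctan2(D[:,1]-.1825,D[:,0]-.564); rr=r[d]; E=[]
    for k in range(36):
        s=(th>-np.pi+k*np.pi/18)&(th<-np.pi+(k+1)*np.pi/18)
        if s.sum()>3: i=np.argmin(rr[s]); E.append(D[s][i][:2])
    E=np.array(E); A=np.c_[2*E,np.ones(len(E))]; x=np.linalg.lstsq(A,(E**2).sum(1),rcond=None)[0]
    print('  deckz',np.median(D[:,2]),'well',x[:2],np.sqrt(x[2]+x[0]**2+x[1]**2))
```

```text
w1 451 ((563.9263916015625, 182.5043182373047), (12.221299171447754, 45.83376693725586), 40.422447204589844) 0.19613456020419645 0.19386350695804083
  deckz 0.1998829739631937 well [0.5639 0.1824] 0.038212486560847386
w2 1540 ((563.5930786132812, 183.0936737060547), (12.038264274597168, 45.88106918334961), 40.4191780090332) 0.19637722761808707 0.19387944648625277
  deckz 0.1997758639906059 well [0.5637 0.1831] 0.03805092597472525
w3 948 ((563.9114379882812, 182.60317993164062), (11.631763458251953, 46.39886474609375), 40.465213775634766) 0.19690319226607683 0.19387763533210506
  deckz 0.19983450862344698 well [0.5637 0.1826] 0.03810217823620786
```

Three views agree on the axis at (0.5637, 0.1828) to within about 0.5 mm, bar top about 0.194, and jaws aligned. Descending.

Emit:
arm_command(
  commands=[
    [0, 0, 0, 3, 0, 0, 33],
    [0, 0, 0, 6, 0, 0, 33],
    [0, 0, 0, 8, 0, 0, 33],
    [0, 0, 0, 9, 0, 0, 33],
    [0, 0, 0, 10, 0, 0, 33],
    [0, 0, 0, 10.6, 0, 0, 33],
    [0, 0, 0, 11.2, 0, 0, 33],
    [0, 0, 0, 11.8, 0, 0, 33],
    [0, 0, 0, 11.8, 0, 0, 33],
    [0, 0, 0, 11.8, 0, 0, 33],
  ],
  force=30,
)

```text
clock: 8.3
eef_pos: [0.5646, 0.1826, 0.1825]
tcp_rot: [[0.002, 0.759, 0.651], [-0.0, 0.651, -0.759], [-1.0, 0.002, 0.002]]
contact_force: [0.0, 0.1, 0.3]
gripper_width: 0.0277
```

Run:
```python
from h import *
np.set_printoptions(precision=4,suppress=True)
c=shot('wrist','w4.png')
s=arm.get_state();print(s['clock'],s['eef_pos'],s['contact_force'],s['ft_torque'],s['gripper_width'])
```

```text
8.35 [0.5647 0.1826 0.1826] [-0.3585 -0.3758  0.5598] [-0.0221 -0.0495  0.0094] 0.02816406359205415
```

View pics/w4.png

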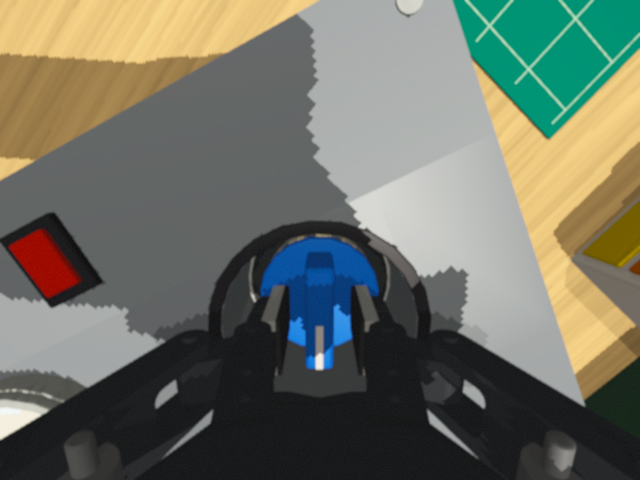

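The fingers stand in the well on either side of the bar (320,320), with clear gaps. Correcting 1 mm and closing.

Emit:
arm_command(
  commands=[
    [0, 0, 0, 0.1, -0.06, -0.08, 33],
    [0, 0, 0, 0.1, -0.06, -0.08, 10],
    [0, 0, 0, 0.1, -0.06, -0.08, 5],
    [0, 0, 0, 0.1, -0.06, -0.08, 5],
    [0, 0, 0, 0.1, -0.06, -0.08, 5],
    [0, 0, 0, 0.1, -0.06, -0.08, 5],
  ],
  force=30,
)

```text
clock: 9.1
eef_pos: [0.5638, 0.1831, 0.1817]
tcp_rot: [[0.003, 0.759, 0.651], [0.0, 0.651, -0.759], [-1.0, 0.002, 0.002]]
contact_force: [0.5, 1.5, 1.1]
gripper_width: 0.0112
```

Run:
```python
from h import *
np.set_printoptions(precision=4,suppress=True)
s=arm.get_state();print(s['clock'],s['eef_pos'],s['tcp_rot'],s['contact_force'],s['ft_torque'],s['gripper_width'],s['joint_positions'])
```

```text
9.1 [0.5638 0.1831 0.1817] [[ 0.0029  0.7587  0.6515]
 [ 0.0003  0.6515 -0.7587]
 [-1.      0.0024  0.0017]] [0.5046 1.4689 1.1248] [ 0.1875 -0.0958 -0.0484] 0.011159154624154266 [ 14.9747  32.4945 -48.0927 100.0285  27.6153  59.8501  -2.2492]
```

Emit:
arm_command(
  commands=[
    [5, 0, 0, 0, 0, 0, 5],
    [10, 0, 0, 0, 0, 0, 5],
    [15, 0, 0, 0, 0, 0, 5],
    [20, 0, 0, 0, 0, 0, 5],
    [25, 0, 0, 0, 0, 0, 5],
    [30, 0, 0, 0, 0, 0, 5],
    [35, 0, 0, 0, 0, 0, 5],
    [40, 0, 0, 0, 0, 0, 5],
    [45, 0, 0, 0, 0, 0, 5],
    [45, 0, 0, 0, 0, 0, 5],
  ],
)

```text
clock: 10.35
eef_pos: [0.5636, 0.183, 0.1817]
tcp_rot: [[0.003, 0.997, -0.075], [-0.0, -0.075, -0.997], [-1.0, 0.003, -0.0]]
contact_force: [-0.4, 0.4, 0.1]
gripper_width: 0.0109
```

Run:
```python
from h import *
np.set_printoptions(precision=4,suppress=True)
s=arm.get_state();print(s['clock'],s['eef_pos'],s['tcp_rot'],s['contact_force'],s['ft_torque'],s['gripper_width'],s['joint_positions'])
c=shot('wrist','w5.png')
c=shot('scene','s5.png')
a=cv2.resize(c['img'][180:250,285:445],None,fx=5,fy=5,interpolation=cv2.INTER_CUBIC)
cv2.imwrite('pics/z5.png',a)
```

```text
10.35 [0.5636 0.183  0.1817] [[ 0.0025  0.9972 -0.075 ]
 [-0.0001 -0.075  -0.9972]
 [-1.      0.0025 -0.0001]] [-0.3856  0.4171  0.1328] [ 0.0667  0.0817 -0.0772] 0.010865274987697888 [  8.1508  29.2366 -38.0124 100.26    20.9506  57.6064 -41.9976]
```

View pics/w5.png

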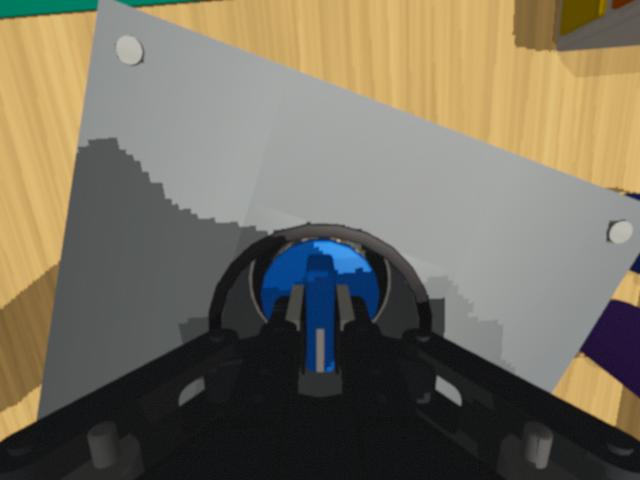

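View pics/z5.png

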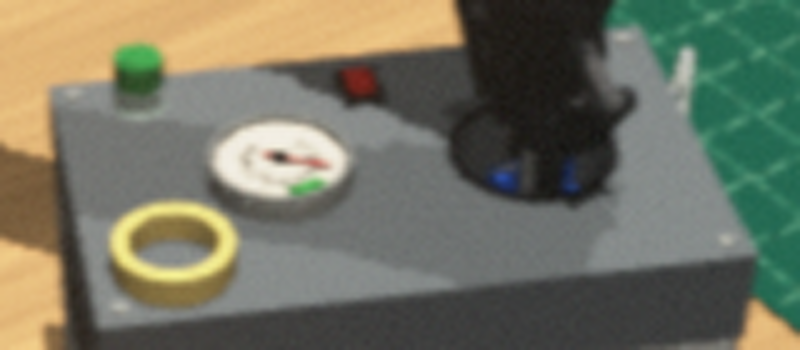

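The bar turns with the pads, and in the scene zoom the needle has moved towards the band. I'll do the remaining 42° next.

Emit:
arm_command(
  commands=[
    [5, 0, 0, 0, 0, 0, 5],
    [10, 0, 0, 0, 0, 0, 5],
    [15, 0, 0, 0, 0, 0, 5],
    [20, 0, 0, 0, 0, 0, 5],
    [25, 0, 0, 0, 0, 0, 5],
    [30, 0, 0, 0, 0, 0, 5],
    [35, 0, 0, 0, 0, 0, 5],
    [40, 0, 0, 0, 0, 0, 5],
    [42, 0, 0, 0, 0, 0, 5],
    [42, 0, 0, 0, 0, 0, 5],
  ],
)

```text
clock: 11.7
eef_pos: [0.5633, 0.1832, 0.1817]
tcp_rot: [[0.002, 0.693, -0.721], [0.0, -0.721, -0.693], [-1.0, 0.001, -0.002]]
contact_force: [0.1, 0.8, 2.5]
gripper_width: 0.0114
```

```bash
cat > g.py <<'E'
from h import *
np.set_printoptions(precision=4,suppress=True)
s=arm.get_state();print(s['clock'],s['eef_pos'],s['tcp_rot'][:,1],s['contact_force'],s['ft_torque'],s['gripper_width'],s['joint_positions'][6])
import sys
n=sys.argv[1]
c=shot('scene','s'+n+'.png'); im=c['img']; H,S,V=cv2.split(cv2.cvtColor(im,cv2.COLOR_BGR2HSV))
w=np.zeros(H.shape,bool); w[200:228,325:358]=1
g=w&(H>45)&(H<80)&(S>100)
r=w&((H<10)|(H>170))&(S>90)
hub=np.array([.5117,.0655,.213])
for nm,m in(('band',g),('needle',r)):
    P=np.array([ray(c,x,y,.213) for y,x in zip(*np.nonzero(m))]); d=P.mean(0)-hub
    print(nm,m.sum(),np.degrees(np.arctan2(d[1],d[0])),np.hypot(*d[:2]))
cv2.imwrite('pics/z'+n+'.png',cv2.resize(im[195:235,315:375],None,fx=10,fy=10,interpolation=cv2.INTER_CUBIC))
E
python3 g.py 6
```

```text
11.7 [0.5633 0.1832 0.1817] [ 0.6927 -0.7212  0.0013] [0.0609 0.7896 2.5447] [ 0.165   0.2901 -0.0313] 0.011402772471316333 -79.44364888125438
band 4 -11.356938771566684 0.02508258726343198
needle 3 -5.109208187993088 0.012492949201489661
```

View pics/z6.png

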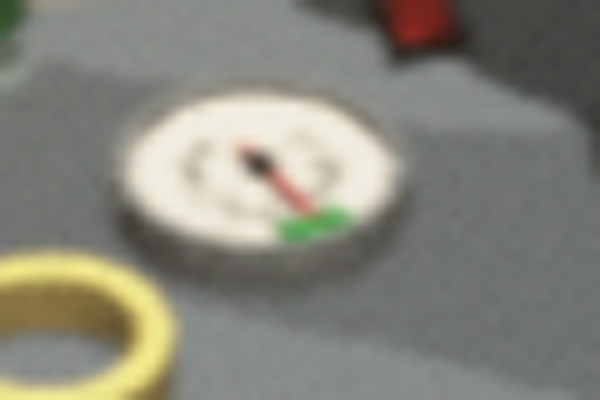

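The needle now points into the middle of the green band, at (315,215) in the zoom. Now pressing down gently.

Emit:
arm_command(
  commands=[
    [0, 0, 0, 0.05, 0, 0, 5],
    [0, 0, 0, 0.1, 0, 0, 5],
    [0, 0, 0, 0.15, 0, 0, 5],
    [0, 0, 0, 0.2, 0, 0, 5],
    [0, 0, 0, 0.25, 0, 0, 5],
    [0, 0, 0, 0.25, 0, 0, 5],
  ],
)

```text
clock: 12.5
eef_pos: [0.5633, 0.1832, 0.1791]
tcp_rot: [[0.002, 0.693, -0.721], [0.0, -0.721, -0.693], [-1.0, 0.001, -0.002]]
contact_force: [-0.9, 1.1, 1.3]
gripper_width: 0.0115
```

Emit:
arm_command(
  commands=[
    [0, 0, 0, 0.03, 0, 0, 5],
    [0, 0, 0, 0.06, 0, 0, 5],
    [0, 0, 0, 0.08, 0, 0, 5],
    [0, 0, 0, 0.08, 0, 0, 5],
  ],
)

```text
clock: 13.0
eef_pos: [0.5634, 0.1831, 0.1784]
tcp_rot: [[0.002, 0.693, -0.721], [0.0, -0.721, -0.693], [-1.0, 0.001, -0.002]]
contact_force: [-1.4, 0.7, 2.9]
gripper_width: 0.0114
```

Down 3.3 mm at about 3 N, which is just the sliding friction. Continuing in smaller increments.

Emit:
arm_command(
  commands=[
    [0, 0, 0, 0.03, 0, 0, 5],
    [0, 0, 0, 0.05, 0, 0, 5],
    [0, 0, 0, 0.05, 0, 0, 5],
  ],
)

```text
clock: 13.38
eef_pos: [0.5634, 0.1832, 0.1779]
tcp_rot: [[0.002, 0.693, -0.721], [0.0, -0.721, -0.693], [-1.0, 0.001, -0.002]]
contact_force: [-1.1, 1.1, 2.7]
gripper_width: 0.0115
```

Emit:
arm_command(
  commands=[
    [0, 0, 0, 0.03, 0, 0, 5],
    [0, 0, 0, 0.05, 0, 0, 5],
    [0, 0, 0, 0.05, 0, 0, 5],
  ],
)

```text
clock: 13.75
eef_pos: [0.5634, 0.1831, 0.1774]
tcp_rot: [[0.002, 0.693, -0.721], [0.0, -0.721, -0.693], [-1.0, 0.001, -0.002]]
contact_force: [-2.1, 0.9, 3.4]
gripper_width: 0.0115
```

Emit:
arm_command(
  commands=[
    [0, 0, 0, 0.03, 0, 0, 5],
    [0, 0, 0, 0.05, 0, 0, 5],
    [0, 0, 0, 0.05, 0, 0, 5],
  ],
)

```text
clock: 14.12
eef_pos: [0.5634, 0.1832, 0.1769]
tcp_rot: [[0.002, 0.693, -0.721], [0.0, -0.721, -0.693], [-1.0, 0.001, -0.002]]
contact_force: [-0.9, -0.1, 3.5]
gripper_width: 0.0109
```

Run:
```python
from h import *
s=arm.get_state();print(s['eef_pos'],s['contact_force'],s['ft_torque'])
c=shot('wrist','w7.png')
```

```text
[0.56338858 0.18320067 0.17693572] [-0.88555367 -0.05804154  3.48793886] [ 0.13204381  0.49090568 -0.04531735]
```

View pics/w7.png

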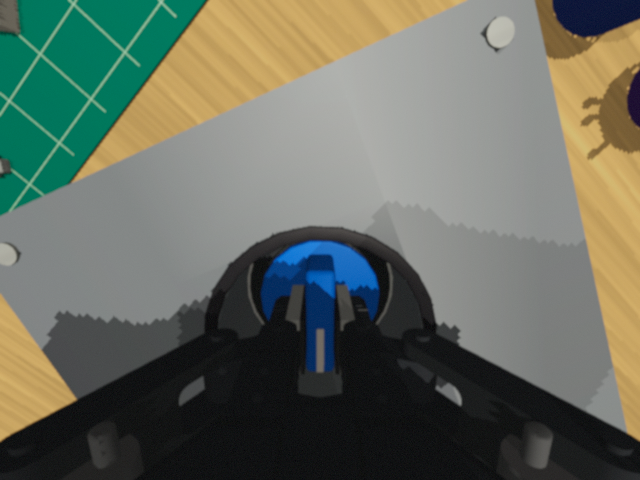

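```bash
cat > k.py <<'E'
from h import *
import sys
np.set_printoptions(precision=4,suppress=True)
for f in sys.argv[1:]:
    c=load(f); zz=c['z_map']; R=cv2.Rodrigues(c['rvec'])[0]; t=c['tvec'].ravel(); H,S,V=cv2.split(cv2.cvtColor(c['img'],cv2.COLOR_BGR2HSV))
    v,u=np.mgrid[0:480,0:640]; K=np.linalg.inv(c['camera_matrix'])
    P=(np.stack([u,v,np.ones_like(u)],-1)@K.T*zz[...,None]-t)@R
    b=(H>95)&(H<125)&(S>120)&(zz>0)&(np.hypot(P[...,0]-.5637,P[...,1]-.1828)<.03); z=P[b][:,2]
    d=(zz>0)&(abs(P[...,2]-.2)<.004)&(np.hypot(P[...,0]-.5637,P[...,1]-.1828)<.08)&(np.hypot(P[...,0]-.5637,P[...,1]-.1828)>.045)
    dz=np.median(P[d][:,2])
    hi=z[z>dz-.02]; lo=z[z<dz-.022]
    print(f,'deck',dz,'bar top below',(dz-np.median(hi))*1000,'skirt below',(dz-np.median(lo))*1000,len(hi),len(lo))
E
python3 k.py w3 w4 w5 w7
```

```text
w3 deck 0.19971569568613584 bar top below 5.888483799862204 skirt below 31.72256398040546 869 2764
w4 deck 0.19966580621613386 bar top below 5.9539253319792484 skirt below 31.70133223713728 2841 5625
w5 deck 0.1996641237772642 bar top below 6.039891008987997 skirt below 31.86474495303257 2967 4448
w7 deck 0.19966018174076794 bar top below 10.764425211482243 skirt below 36.60984541572171 2903 4552
```

The depth data shows the knob moved 4.75 mm with the fingers, now about 2.2 mm above home at only 3.5 N, so the dogs are between the teeth. Continuing to the stop.

Emit:
arm_command(
  commands=[
    [0, 0, 0, 0.04, 0, 0, 5],
    [0, 0, 0, 0.08, 0, 0, 5],
    [0, 0, 0, 0.1, 0, 0, 5],
    [0, 0, 0, 0.1, 0, 0, 5],
  ],
)

```text
clock: 14.68
eef_pos: [0.5634, 0.1831, 0.1759]
tcp_rot: [[0.002, 0.693, -0.721], [0.0, -0.721, -0.693], [-1.0, 0.001, -0.002]]
contact_force: [-1.9, 0.7, 4.6]
gripper_width: 0.0112
```

Emit:
arm_command(
  commands=[
    [0, 0, 0, 0.03, 0, 0, 5],
    [0, 0, 0, 0.06, 0, 0, 5],
    [0, 0, 0, 0.06, 0, 0, 5],
  ],
)

```text
clock: 15.05
eef_pos: [0.5634, 0.1832, 0.1754]
tcp_rot: [[0.002, 0.693, -0.721], [0.0, -0.721, -0.693], [-1.0, 0.001, -0.002]]
contact_force: [-2.2, -1.0, 5.9]
gripper_width: 0.0113
```

Emit:
arm_command(
  commands=[
    [0, 0, 0, 0.03, 0, 0, 5],
    [0, 0, 0, 0.05, 0, 0, 5],
    [0, 0, 0, 0.05, 0, 0, 5],
  ],
)

```text
clock: 15.42
eef_pos: [0.5634, 0.1832, 0.1754]
tcp_rot: [[0.002, 0.693, -0.721], [-0.0, -0.721, -0.693], [-1.0, 0.002, -0.002]]
contact_force: [-3.2, -0.2, 7.8]
gripper_width: 0.0115
```

```bash
python3 -c "
from h import *
c=shot('wrist','w8.png');s=arm.get_state();print(s['eef_pos'],s['contact_force'],s['ft_torque'])
"; python3 k.py w8
```

```text
[0.56340129 0.18317312 0.17544365] [-2.49581865  0.25804182  7.32473898] [-0.07598251  0.83551377 -0.06240135]
w8 deck 0.19966272652332012 bar top below 12.169137500355864 skirt below 38.07638213985015 2872 4540
```

Stopped at about 7 N with the bar top 12.2 mm below the rim, which matches home. I'll confirm with a slightly firmer press and a tiny wiggle.

Emit:
arm_command(
  commands=[
    [0, 0, 0, 0.06, 0, 0, 5],
    [0, 0, 0, 0.1, 0, 0, 5],
    [0, 0, 0, 0.12, 0, 0, 5],
  ],
)

```text
clock: 15.85
eef_pos: [0.5634, 0.1832, 0.1754]
tcp_rot: [[0.003, 0.693, -0.721], [-0.0, -0.721, -0.693], [-1.0, 0.002, -0.002]]
contact_force: [-5.0, -1.1, 13.1]
gripper_width: 0.0117
```

Emit:
arm_command(
  commands=[
    [1, 0, 0, 0.08, 0, 0, 5],
    [2, 0, 0, 0.08, 0, 0, 5],
    [2, 0, 0, 0.08, 0, 0, 5],
  ],
)

```text
clock: 16.23
eef_pos: [0.5634, 0.1832, 0.1754]
tcp_rot: [[0.003, 0.667, -0.745], [-0.001, -0.745, -0.667], [-1.0, 0.003, -0.002]]
contact_force: [-4.4, -0.5, 10.0]
gripper_width: 0.0114
```

```bash
python3 -c "
from h import *
c=shot('wrist','w9.png');s=arm.get_state();print(s['eef_pos'],s['contact_force'],s['ft_torque'],s['tcp_rot'][:,1])
"; python3 k.py w9
```

```text
[0.56338049 0.18318491 0.17536811] [-4.42899871 -1.60250339  9.99766834] [-0.20700188  0.97229706  0.17767362] [ 0.66753912 -0.74456941  0.00281171]
w9 deck 0.19966387463081323 bar top below 12.241588360505984 skirt below 38.066520851249344 2861 4550
```

Emit:
arm_command(
  commands=[
    [-1, 0, 0, 0.08, 0, 0, 5],
    [-2, 0, 0, 0.08, 0, 0, 5],
    [-3, 0, 0, 0.1, 0, 0, 5],
    [-3, 0, 0, 0.1, 0, 0, 5],
  ],
)

```text
clock: 16.77
eef_pos: [0.5634, 0.1832, 0.1754]
tcp_rot: [[0.003, 0.705, -0.709], [-0.001, -0.709, -0.705], [-1.0, 0.003, -0.002]]
contact_force: [-4.7, -0.2, 10.0]
gripper_width: 0.0115
```

```bash
python3 -c "
from h import *
c=shot('wrist','w10.png');s=arm.get_state();print(s['eef_pos'],s['contact_force'],s['ft_torque'],s['tcp_rot'][:,1])
"; python3 k.py w10
```

```text
[0.56343328 0.18319644 0.17538093] [-4.87110084 -0.20518681 11.50590991] [-0.1670802   1.1268263  -0.38646257] [ 0.70494585 -0.70925405  0.0031707 ]
w10 deck 0.19966040513420497 bar top below 12.188417104940507 skirt below 38.08797024660482 2903 4533
```

The twist is blocked both ways (moment swings +0.18 to −0.39 N m), and the vertical stop stays put from 7 to 13 N, so it is locked home. Now relaxing, releasing and rising.

Emit:
arm_command(
  commands=[
    [1.5, 0, 0, 0, 0, 0, 5],
    [1.5, 0, 0, 0, 0, 0, 5],
    [1.5, 0, 0, 0, 0, 0, 20],
    [1.5, 0, 0, 0, 0, 0, 33],
    [1.5, 0, 0, 0, 0, 0, 33],
    [1.5, 0, 0, 0, 0, 0, 33],
  ],
)

```text
clock: 17.58
eef_pos: [0.5634, 0.1831, 0.1752]
tcp_rot: [[0.003, 0.686, -0.728], [-0.001, -0.728, -0.686], [-1.0, 0.003, -0.001]]
contact_force: [-0.7, -0.1, 0.6]
gripper_width: 0.0283
```

Emit:
arm_command(
  commands=[
    [0, 0, 0, -0.5, 0, 0, 33],
    [0, 0, 0, -1.5, 0, 0, 33],
    [0, 0, 0, -3, 0, 0, 33],
    [0, 0, 0, -5, 0, 0, 33],
    [0, 0, 0, -8, 0, 0, 33],
    [0, 0, 0, -12, 0, 0, 33],
    [0, 0, 0, -16, 0, 0, 33],
    [0, 0, 0, -16, 0, 0, 33],
    [0, 0, 0, -16, 0, 0, 33],
  ],
)

```text
clock: 18.7
eef_pos: [0.5627, 0.1832, 0.3356]
tcp_rot: [[0.004, 0.686, -0.727], [-0.001, -0.727, -0.686], [-1.0, 0.004, -0.002]]
contact_force: [-0.1, 0.5, -0.4]
gripper_width: 0.0283
```

```bash
python3 -c "
from h import *
c=shot('wrist','w11.png')
"; python3 k.py w11; python3 g.py 11
```

```text
w11 deck 0.1997174807545322 bar top below 11.393464171282286 skirt below 38.047613013158454 1052 2207
18.75 [0.5624 0.183  0.3347] [ 0.6861 -0.7275  0.0028] [-0.4045  0.3985 -0.6523] [0.0084 0.0489 0.0087] 0.028352811311927458 -75.80894181247102
band 6 -10.486246460172158 0.025238262377333006
needle 5 -8.788866888443524 0.013003265439947816
```

View pics/w11.png

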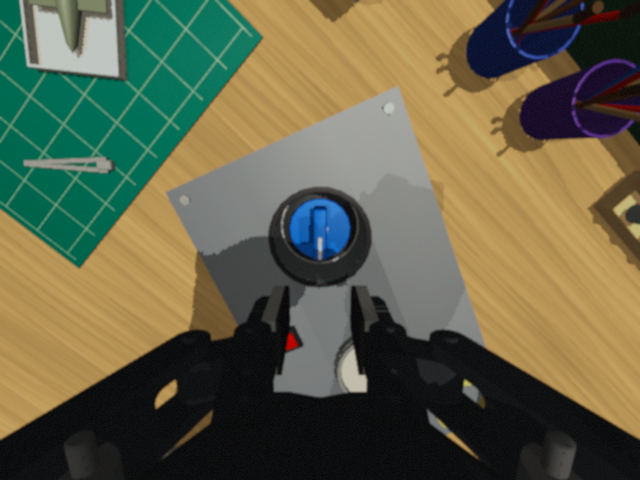

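View pics/z11.png

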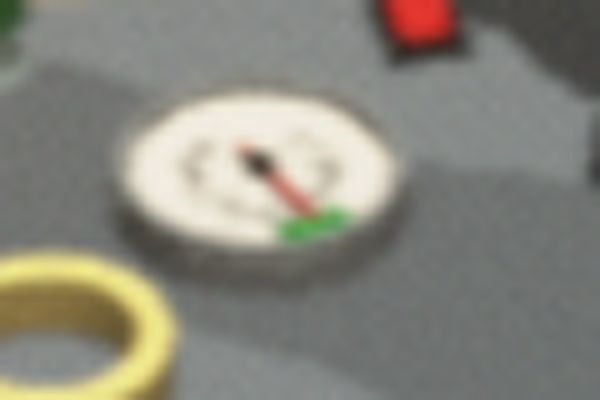

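The skirt stayed at its low position (38.05 mm below the deck, against 31.8 at the start), the needle is in the green band, and the gripper is clear. Handing in.

```bash
python3 -c "
from cell import arm
print(arm.close_job())"
```

```text
the job is handed in; nothing more can be done
None
```

The regulator is set and the job is handed in at about 18.8 s. The needle stands in the green band, and the knob is down in its teeth and released. The hand-in gives no verdict.

**What I did:** I gripped the bar and turned it clockwise by about 87°. I then eased it down about 6.2 mm, and the dogs dropped between the teeth without hunting for a gap. At the bottom I pressed to about 13 N and twisted about 2° each way to check the lock, then released and rose clear.

**Last checks:**
- **Needle:** in the last scene picture it points into the green band, about 2° from the middle by a rough measure of only a few pixels.
- **Knob height:** the skirt is 38.05 mm below the deck, against about 31.8 mm at the start, and it did not move after release. That puts the knob within about 0.8 mm of home.
- **Lock:** it would not go lower between 7 N and 13 N, and the moment rose with each twist.
- **Force and surroundings:** the highest force reading was about 13 N at the wrist. The things in the last views look unmoved; I did not measure their positions.

**What disagreed or went wrong:**
- **Travel:** I measured about 6.2 mm where 7 mm is nominal. The bar top started 5.9 mm below the rim (nominal about 5) and ended at 12.2 mm (nominal 12). The last, more distant picture gave a noisier 11.4 mm.
- **Wrong turn:** my first turn of the wrist above the deck went the wrong way and ran the third and last joints to their range limits. I felt no contact and reversed it. I can't tell whether it counts against the rule on joint range.

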